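# Bring a lapping plate into the nest

### The arm

A 6-joint arm with a two-finger parallel gripper is mounted at the origin on a cart in front of the work surface, level with it; the furniture and walls round the work are solid. World frame = base frame: x ahead of the robot, y to its left, z up, the work surface at z = 0. Lengths are in mm, angles in rad, forces in N, time in s.
With the tool pointing down it reaches from about 350 to 800 mm from the base axis. Payload 7.3 kg.
Tool frame: the origin (TCP) lies between the finger pads; the fingertips stand 25 mm ahead of it and the grasp point (between the pads) lies 6 mm ahead of it; z points along the fingers, y is the line along which they close (so a half turn about z gives the same grasp; the last joint's range is limited). The gripper opens to 85 mm and grips with 20 to 120 N. Pads are 22 mm wide; open, the fingers measure 114 mm over their backs; the gripper's body (76 mm by 85 mm) begins 54 mm behind the grasp point. The pads swing forward as they close: fully open they stand 13 mm farther back than shut.
Start: joints at [1.05, 0.342, 1.524, -0, 1.275, -0.146], TCP at [192.182, 488.58, 226.722] pointing down, gripper open.
Joint ranges: [-2.53, 2.53], [-0.77, 2.02], [0.04, 2.7], [-1, 4.14], [0.28, 2.66], [-3.11, 3.11]. Speed limits (rad/s): [2.57, 2.57, 3.14, 3.14, 3.14, 3.14].

### API

Orientations are given as a unit quaternion [x, y, z, w].
In Python, from workcell import ctrl, get_image, camera_info, order gives the robot as it stands. The module is installed in compiled form; this text tells all that it offers.
- The arm moves only by the tool step_arm, never from a script. Its argument "rows" is a list that holds one entry, the list of rows, each a list of 7 numbers: the opening, from 0 (shut) to 1 (fully open), then the shift along the tool's x, y, z in cm, then the turn, a rotation vector about the tool's x, y, z in degrees. In form: [[[gripper, dx, dy, dz, rx, ry, rz], ...]]. A call has 1 to 8 rows; each row is the pose to reach, as a shift and turn from the pose commanded when the call began, along the tool's axes at that moment; what a row does not reach only later rows make up. A row lasts 1/10 s, in which the tool goes at most 50 mm and 8.59 degrees, less where a joint would pass 70% of its speed; a pose out of reach is approached as far as the arm can. A call with a gripper value outside its range is refused whole. The fingers move at their own pace and stop on an object; "grip_force" is the grip in N (left out, the last holds). Time passes only in rows, so rows that repeat a pose let the fingers close. It gives the time, the measured TCP pose, the force, the opening and the grip force at its end, in the units of the state.
- ctrl.read_state(): the state, without advancing time (a new reading comes with each control period).
- get_image(name): name is "side" or "top" or "wrist"; returns the picture (400x640x3 uint8, red, green, blue); there is no depth.
- camera_info(name): a dict with "K" (3x3 intrinsics, pixels), "R" (3x3) and "t" (3): a world point X has camera coordinates R X + t; the wrist camera has in their place "tool_from_camera" (4x4, takes a point from camera to tool coordinates, whose origin is the TCP and whose axes are the flange's). Camera axes: x right, y down, z forward; pixel columns grow to the right and rows downward; lengths in mm; the calibration is good to about 2 mm. A picture is of the moment at which its call begins: read the wrist's pose just before it. camera_info takes no time and is no camera call.
- order.finish_job(): hands the job in; it is judged then, once.
The state is a dict: "t": time; "joint_pos": joint angles; "dq": joint speeds; "effort": joint torques, N m; "position": TCP position; "orientation": TCP orientation; "ft_force": force on the tool from outside, world axes, zero at the start; "moment": the same for the moment, N m; "grip_width": finger opening in mm; "gripper_force": force on a finger pad.
Only numpy, scipy, OpenCV 4.12 (cv2) and the standard library are available. Lean on these libraries where they do the work, as an engineer would, in place of code of your own. Each camera call takes 0.05 s, during which the arm holds its last target. There are 200 camera calls.

### The job

Slide the top lapping plate sideways off the stack and into the nest beside it, gently against the sprung stop without driving the stop solid, until both spring catches have clicked up behind it and hold it; do not lift or force it, and leave the two plates below lying as they are. Then stand the small section (the narrow, tall one) upright on the middle of that plate, ready for lapping, setting it down softly, and leave the other sections alone.

Things in the scene. Friction and masses are not known exactly. Their poses are not given: they have to be found in the camera images.
- lapping_station: Low grey fixture fixed to the bench, 262 x 146 mm, up to 34 mm high: at its -x half a store with a stack of three plates, at its +x half the nest. Origin on the bench, z up; its x axis is the slide direction from store to nest, y is across. In the store nothing but the plates is higher than 24 mm.
- nest_home (a point): Point on the nest's pale aluminium bed (27 mm above the bench, 1 mm below the underside of the top plate), 63 mm along the station's x. The plate is home with its centre 0 to 2 mm beyond it (+x). The bed starts 72 mm before it. Steel side rails 56.5 mm to either side (1.5 mm clear of the plate), 31 mm high, flare out by 9.5 mm over the stretch 74 to 44 mm before it.
- plate_top_mid (a point): Centre (half-way up) of the top plate of the stack: grey cast iron with a grid of fine grooves, 90 mm (its x) x 110 mm (its y) x 8 mm, about 0.57 kg, too wide to grasp. In the store its underside is 28 mm above the bench; it lies a little skewed and off centre, its axes roughly the station's. Sliding it takes 2 to 5 N.
- plate_mid_mid (a point): Centre of the second plate, same kind, lying under the top one, its upper face 28 mm above the bench; its edges may stick out up to about 5 mm beyond those of the top plate. Stays where it is.
- plate_low_mid (a point): Centre of the lowest plate, same kind. Stays where it is.
- sprung_stop (a joint): Steel bar across the far end of the nest, on springs; face at x = 105 mm of the station at rest (0 m), value = how far it is pushed in. A plate meets it 3 mm before the catches can click up; it pushes back with 2.5 N at first, 10 N at the click and 15 N at 5 mm (sliding friction comes on top), and goes solid at 5.5 mm: stop pushing between click and solid.
- catch_l (a joint): Brass spring catch in the bed at y = +40 mm of the station, 10 mm wide, a ramp from x = -8 mm up to its upright end at x = 18 mm, 3 mm above the bed. 0 rad when up; a plate sliding over it pushes it down to about 0.12 rad against under 1 N, and it springs up again to 0 when the plate's rear edge has passed.
- catch_r (a joint): The like catch at y = -40 mm.
- small_section_mid (a point): Centre of the small section: a resin cylinder with an inlaid metal face, 25 mm in diameter and 20 mm tall (narrower and taller than the others), standing on the bench; about 33 g.
- wide_section_1_mid (a point): Centre of a wider section, 30 mm in diameter and 16 mm tall. Leave alone.
- wide_section_2_mid (a point): Centre of a wider section, 30 mm in diameter and 14 mm tall. Leave alone.
- wide_section_3_mid (a point): Centre of a wider section, 30 mm in diameter and 18 mm tall. Leave alone.
Not all that is in view belongs to the job. Of the things that look like the part that bears small_section_mid, the smallest one is meant.

How it is judged (in metres and radians):
On the way:
1. the top plate is home in the nest with both catches up behind it (x of plate_top_mid in the frame of lapping_station between 0.0615 and 0.0665 m and y of plate_top_mid in the frame of lapping_station between -0.003 and 0.003 m and z of plate_top_mid in the frame of lapping_station below 0.033 m and value of joint each of catch_l, catch_r below 0.03 rad), for 0.3 s.
At the end, for the whole second after the job is handed in: The plate that was on top lies flat in the nest, its centre 61.5 to 66.5 mm along the station's x and within 3 mm across, both catches up (under 0.03 rad) behind it; the small section stands upright (within 0.1 rad), at rest, on that plate within 20 mm of its middle (all of step 1 and horizontal distance between small_section_mid and plate_top_mid below 0.02 m and z of small_section_mid in the frame of plate_top_mid between 0.0125 and 0.0155 m and angle between small_section_mid's own z axis and vertical below 0.1 rad and linear speed of small_section below 0.02 m/s); the robot touches nothing.
It fails at once if the second or the lowest plate is shifted by more than 5 mm (distance of any of plate_mid_mid, plate_low_mid from where it was at the start of the episode above 0.005 m).
It fails at once if the plate is driven hard into the sprung stop (stop pushed in more than 5 mm, all but solid) (value of joint sprung_stop above 0.005 m).
It fails at once if the top plate is lifted off (more than 5 mm), tipped, or pressed on with more than 60 N (z of plate_top_mid in the frame of lapping_station above 0.037 m or angle between plate_top_mid's own z axis and vertical above 0.12 rad or contact force between any of the fingers, the arm and plate_top above 60 N).
It fails at once if the small section is dropped or thrown onto the plate (faster than 0.35 m/s within 16 mm of its face) or pressed on it with more than 60 N (contact force between small_section and plate_top above 60 N or (linear speed of small_section above 0.35 m/s and horizontal distance between small_section_mid and plate_top_mid below 0.05 m and z of small_section_mid in the frame of plate_top_mid below 0.03 m)).
It fails at once if another section is shifted by more than 20 mm (distance of any of wide_section_1_mid, wide_section_2_mid, wide_section_3_mid from where it was at the start of the episode above 0.02 m).
It also fails if it takes over 72 s, if anything falls off the work surface, if the arm or the gripper's body presses on something with over 40 N, if the wrist force passes 120 N, or if a joint passes its speed limit or range.

## Working session

There is one attempt and no reset: what is moved stays moved. The work goes in short steps, Python scripts to look and compute and a tool call to move; the robot and the scene stay as the last step left them, time stands still between calls to the robot, and variables do not carry over. Pictures are saved under pics/ and viewed, at most 10 in all, crops included, and the job is handed in when it is done.

Besides the shell and the picture viewer there is one more tool, called after ">>>" in YAML: its name, and indented under it one key for each argument. step_arm: Moves the arm, as the interface text tells. Its arguments: {"type":"object","properties":{"rows":{"type":"array"},"grip_force":{"type":"number"}},"required":["rows"]}

```bash
mkdir -p pics
cat > h.py <<'E'
import numpy as np, cv2
from workcell import ctrl,get_image,camera_info,order
from scipy.spatial.transform import Rotation as Ro
def pose():
    s=ctrl.read_state(); return np.array(s['position']),Ro.from_quat(s['orientation']).as_matrix()
def cam(name,P=None):
    c=camera_info(name);K=np.array(c['K'])
    if name=='wrist':
        p,R=P or pose();T=np.array(c['tool_from_camera'])
        Rwc=R@T[:3,:3];o=R@T[:3,3]+p
        return K,Rwc.T,-Rwc.T@o
    return K,np.array(c['R']),np.array(c['t']).ravel()
def ray(C,uv,z):
    K,R,t=C;o=-R.T@t;d=R.T@np.linalg.solve(K,[uv[0],uv[1],1]);return o+d*(z-o[2])/d[2]
def proj(C,X):
    K,R,t=C;q=K@(R@np.array(X,float)+t);return q[:2]/q[2]
def snap(name,f):
    P=pose();C=cam(name,P);im=get_image(name)[:,:,::-1].copy();cv2.imwrite('pics/'+f,im);np.savez('pics/'+f+'.npz',K=C[0],R=C[1],t=C[2]);return im,C
def load(f):
    z=np.load('pics/'+f+'.npz');return cv2.imread('pics/'+f),(z['K'],z['R'],z['t'])
E
python3 -c "
from h import *
for n in ['top','side']:
    im,C=snap(n,n+'0.png');print(n,-C[1].T@C[2],C[0][0,0])
print(ctrl.read_state())
cv2.imwrite('pics/a.png',np.vstack([cv2.imread('pics/top0.png'),cv2.imread('pics/side0.png')])[:, :][:800])
"
```

```text
top [340.32442341  37.15102999 984.82002461] 426.0395797560411
side [ 948.29609604 -239.2981204   746.02614947] 458.0784662652045
{'t': 0.1, 'joint_pos': array([ 1.05003090e+00,  3.42629251e-01,  1.52488450e+00,  4.43406759e-05,
        1.27541820e+00, -1.46011481e-01]), 'dq': array([-0.00041597, -0.00072062, -0.0032746 ,  0.00084286, -0.00071594,
       -0.00056532]), 'effort': array([ 2.03129595e-03, -4.34448695e+01, -2.46492416e+01, -2.04891558e-05,
        4.75373221e-03, -2.07146070e-05]), 'position': array([191.96906775, 488.26788077, 226.12073112]), 'orientation': array([ 1.86288737e-01,  9.82494813e-01, -6.25834864e-04, -2.39177691e-04]), 'ft_force': array([-0.40392717,  1.15957448, -0.63891039]), 'moment': array([ 0.02231978, -0.05836356, -0.01955144]), 'gripper_force': 0.0, 'grip_width': 85.47497889052796}
```

View pics/top0.png

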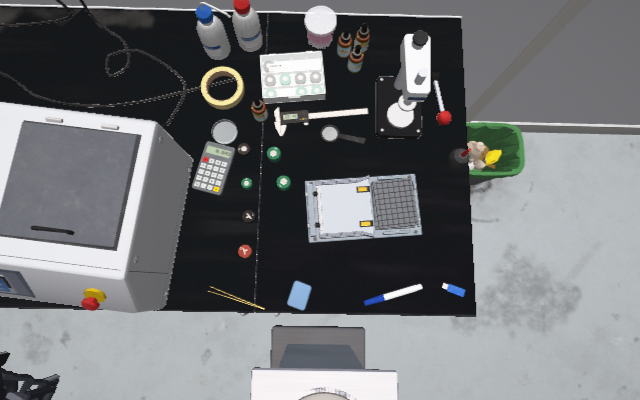

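View pics/side0.png

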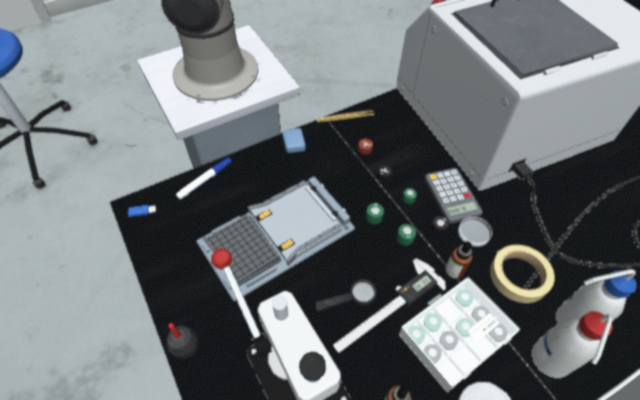

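The top view shows the station at about (363,208), with the gridded stack at (398,203) and the pale nest bed at (345,208). Section candidates are at (273,153), (284,183), (247,183), (244,148), (249,215) and (245,251). I'll enlarge them and measure.

```bash
python3 -c "
from h import *
im,C=load('top0.png'); s,S=load('side0.png')
print(C[1],proj(C,[192,488,226]),proj(S,[192,488,226]),proj(C,[0,0,0]))
for n,uv in dict(g1=(273,153),g2=(284,183),g3=(247,183),d1=(244,148),d2=(249,215),r=(245,251)).items():
    X=ray(C,uv,16);print(n,X.round(),proj(S,X).round(), X[0]**2+X[1]**2)
a=cv2.resize(im[135:265,225:430],None,fx=3.9,fy=3.9,interpolation=2)[:, :800]
cv2.imwrite('pics/c1.png',a)
b=cv2.resize(s[125:310,190:450],None,fx=3.0,fy=3.0,interpolation=2)
cv2.imwrite('pics/c2.png',b)
"
```

```text
[[ 0.01857578 -0.99968806  0.01669472]
 [-0.98099791 -0.02144872 -0.19282906]
 [ 0.19312699 -0.01279553 -0.98109033]] [ 37.13998886 366.75113669] [435.82818116 -31.46576575] [323.62104941 445.50596931]
g1 [636. 130.  16.] [408. 234.] 421106.53425870294
g2 [564. 102.  16.] [374. 213.] 328069.81278867414
g3 [562. 188.  16.] [410. 194.] 350763.39103190775
d1 [646. 199.  16.] [441. 223.] 457462.46088444954
d2 [487. 179.  16.] [385. 171.] 268952.02435595385
r [404. 184.  16.] [365. 144.] 197495.38995201763
```

View pics/c1.png

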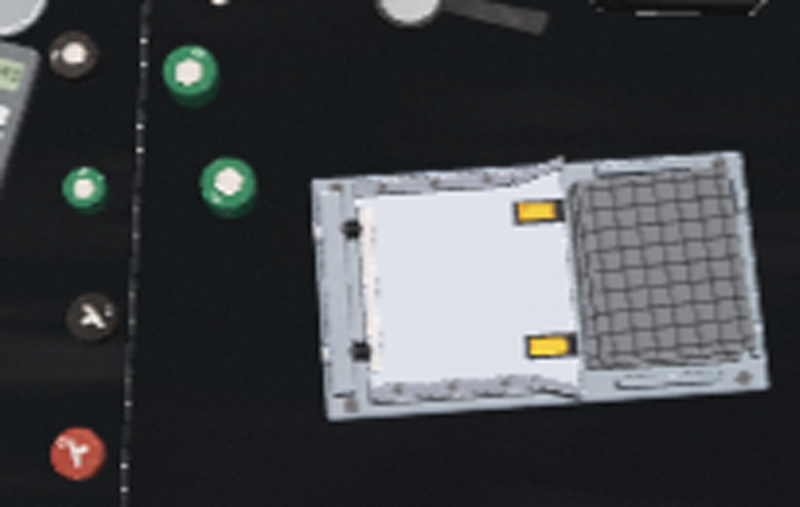

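View pics/c2.png

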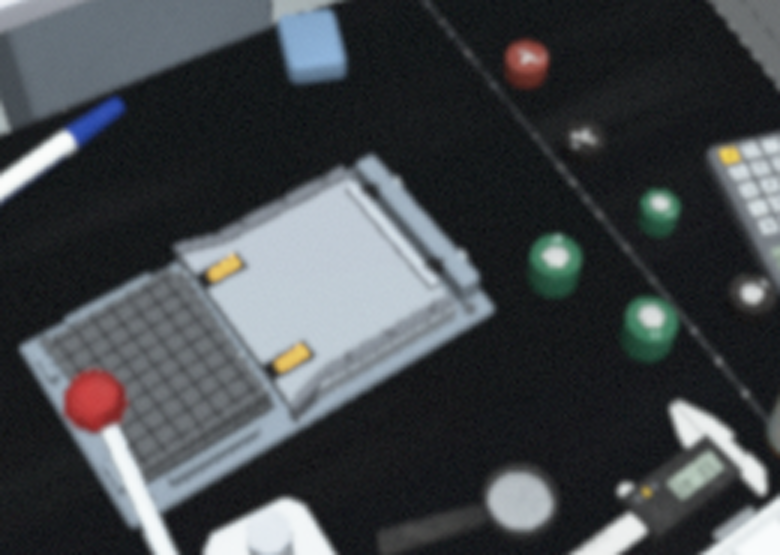

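Three parts share the green look with the hexagonal inlay: (273,153), (284,183) and (247,183). The smallest, (247,183), measures about 26 mm, so it should be the one meant. The black ones at (244,148) and (249,215) and the red one at (245,251) differ. I'll check it from near before grasping. Next comes a coarse station pose.

```bash
python3 -c "
from h import *
im,C=load('top0.png'); s,S=load('side0.png')
f=lambda u,v:(u/3.9+225,v/3.9+135)
for n,uv,z in [('bTL',(312,180),15),('bTR',(742,152),15),('bBR',(768,388),15),('bBL',(330,418),15),('pTL',(572,185),36),('pTR',(735,167),36),('pBR',(755,358),36),('pBL',(585,372),36),('cu',(562,211),29),('cd',(574,346),29)]:
    print(n,ray(C,f(*uv),z).round(1))
print(camera_info('wrist'))
p,R=pose();print(R.round(3))
"
```

```text
bTL [569.4  52.8  15. ]
bTR [ 592.6 -206.2   15. ]
bBR [ 450.1 -217.8   15. ]
bBL [427.3  39.   15. ]
pTL [ 564.9 -100.2   36. ]
pTR [ 578.  -196.6   36. ]
pBR [ 464.9 -205.3   36. ]
pBL [ 454.7 -107.    36. ]
cu [550.7 -95.2  29. ]
cd [ 470.6 -101.8   29. ]
{'K': array([[345.80136508,   0.        , 317.97731923],
       [  0.        , 345.80136508, 205.0253588 ],
       [  0.        ,   0.        ,   1.        ]]), 'tool_from_camera': array([[ 3.34547713e-04, -9.51244916e-01, -3.08436376e-01,
         7.84019152e+01],
       [ 9.99999892e-01,  4.18169282e-04, -2.05013843e-04,
         4.08734840e-02],
       [ 3.23996993e-04, -3.08436274e-01,  9.51244953e-01,
        -1.48620908e+02],
       [ 0.00000000e+00,  0.00000000e+00,  0.00000000e+00,
         1.00000000e+00]])}
[[-0.931  0.366 -0.001]
 [ 0.366  0.931 -0.001]
 [ 0.    -0.001 -1.   ]]
```

>>> step_arm:
  rows:
    - [[1, 0, 0, -5, 0, 0, 0], [1, 0, 0, -10, 0, 0, 0], [1, 0, 0, -15, 0, 0, 0], [1, -12.5, -18.5, -15, 0, 0, 0], [1, -12.5, -18.5, -15, 0, 0, 0], [1, -12.5, -18.5, -15, 0, 0, 0], [1, -12.5, -18.5, -15, 0, 0, 0], [1, -12.5, -18.5, -15, 0, 0, 0]]

```text
t: 0.9
position: [240.6, 267.7, 376.7]
orientation: [0.187, 0.982, -0.0, 0.0]
ft_force: [0.5, -0.4, 0.5]
grip_width: 85.3
gripper_force: 0.0
```

>>> step_arm:
  rows:
    - [[1, -16.4, -11.8, 0, 0, 0, 0], [1, -16.4, -11.8, 0, 0, 0, 8], [1, -16.4, -11.8, 0, 0, 0, 16], [1, -16.4, -11.8, 0, 0, 0, 24], [1, -38.6, -24.6, 10, 0, 0, 32], [1, -38.6, -24.6, 15, 0, 0, 40], [1, -38.6, -24.6, 15, 0, 0, 48], [1, -38.6, -24.6, 15, 0, 0, 56]]

```text
t: 1.7
position: [458.0, -35.3, 278.1]
orientation: [0.628, 0.778, 0.0, -0.0]
ft_force: [-0.4, 1.0, 0.7]
grip_width: 85.4
gripper_force: 0.0
```

>>> step_arm:
  rows:
    - [[0.35, -8.4, 3.5, 4, 0, 0, 7], [0.35, -8.4, 3.5, 9, 0, 0, 7], [0.35, -8.4, 3.5, 9, 0, 0, 7], [0.35, -8.4, 3.5, 9, 0, 0, 7], [0.35, -8.4, 3.5, 9, 0, 0, 7]]

```text
t: 2.2
position: [509.4, -107.8, 189.1]
orientation: [0.672, 0.74, -0.0, -0.001]
ft_force: [-0.4, -0.1, 0.5]
grip_width: 29.8
gripper_force: 0.0
```

```bash
python3 -c "
from h import *
im,C=snap('wrist','w1.png');print(pose())
"
```

```text
(array([ 509.87849374, -107.55167861,  190.25353844]), array([[-9.64783174e-02,  9.95334760e-01,  8.05926720e-04],
       [ 9.95335086e-01,  9.64783199e-02,  3.58116488e-05],
       [-4.21098771e-05,  8.05622188e-04, -9.99999675e-01]]))
```

View pics/w1.png

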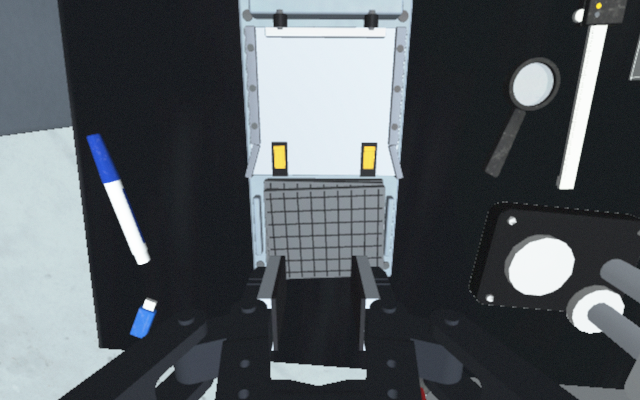

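The wrist view shows the catches at (279,158) and (369,158). The top plate spans about rows 180–277 and columns 265–384, and its rear edge is visible between the fingers. I'll measure from these.

```bash
python3 -c "
from h import *
im,C=load('w1.png')
h=cv2.cvtColor(im,cv2.COLOR_BGR2HSV)
m=cv2.inRange(h,(15,120,120),(35,255,255))
n,_,st,ce=cv2.connectedComponentsWithStats(m)
cs=[]
for i in range(1,n):
    if st[i][4]>150:
        x,y,w,hh,a=st[i];print(st[i])
        e=ray(C,(x+w/2-.5,y),30);b=ray(C,(x+w/2-.5,y+hh),27);print(e,b);cs.append((e,b))
(e1,b1),(e2,b2)=cs[:2]
if e1[0]>e2[0]: e1,b1,e2,b2=e2,b2,e1,b1
print('sep',np.linalg.norm(e1-e2),'len',np.linalg.norm((e1-b1)[:2]))
ey=(e1-e2)[:2];ey/=np.linalg.norm(ey);ex=np.array([ey[1],-ey[0]])
o=(e1+e2)[:2]/2-18*ex
print('ex',ex,'ang',np.degrees(np.arctan2(ex[1],ex[0])),'o',o, 'b x',(b1[:2]-o)@ex)
g=cv2.cvtColor(im,cv2.COLOR_BGR2GRAY).astype(int)
for u in range(286,352,13): print(u,g[174:196,u],g[266:284,u])
for v in (200,215,230,245): print(v,g[v,255:275],g[v,376:394])
np.savez('st.npz',ex=ex,ey=ey,o=o)
L=lambda uv,z:(lambda X:(round((X-o)@ex,1),round((X-o)@ey,1)))(ray(C,uv,z)[:2])
print('stop face',L((325,36),32),'rear',L((320,277),36),L((320,189),36),L((265,220),36),L((384,220),36))
"
```

```text
[273 145  13  24 285]
[472.04263679 -76.23774121  30.        ] [473.08677002 -98.49670891  27.        ]
[363 146  13  23 270]
[551.51571406 -69.43466536  30.        ] [554.94739842 -90.56662526  27.        ]
sep 79.76372516407034 len 22.283443572483577
ex [-0.08529035  0.99635614] ang 94.89272119543203 o [513.31440169 -90.77061379] b x -4.266913615385607
286 [ 50  73 158 189 130  58  59 103 140 143 142 143 142 144 112  57 105 139
 141 140 141 139] [117 117 115 118 117  96  71  94 112 110 110 109 102  72  32  33  30  30]
299 [210 183 206 192 131  59  55 101 139 143 143 143 143 124  85  77 117 142
 142 143 141 142] [140 137 138 138 139 108 103 138 137 140 137 138 107  23  28  26  28  26]
312 [215 188 206 191 132  61  61  92 134 147 145 142 144 115  53  98 136 145
 144 143 142 143] [139 140 139 138 120  89 113 137 138 135 136 114  59  31  27  29  31  32]
325 [221 200 206 206 159  61  59  70 119 146 146 143 126  86  69 117 142 130
 127 127 125 126] [127 128 130 128  99  88 127 139 137 139 138 108  42  31  35  35  34  34]
338 [223 199 204 204 158  57  58  54 106 141 140 136 109  57  99 13
[... 400 characters left out ...]
 201 204 202]
215 [196 201 202 201 164 116 148 190 200 170 134 140 138 138 139 138 105  92
 130 140] [145 110  99 137 146 147 146 147 123  84  79 134 187 202 203 205 200 198]
230 [180 195 195 199 201 158 104 164 202 204 170 122 128 140 138 138 139 109
  84 120] [132  92 113 144 145 145 146 133 103  80 134 184 201 200 200 186 190 197]
245 [185 182 195 195 195 189 149 115 169 202 177 143 124 128 139 138 138 138
 118  81] [ 81  63  83  93  87 105 135 121  96 139 183 197 197 198 195 198 199 146]
stop face (np.float64(105.8), np.float64(0.7)) rear (np.float64(-109.9), np.float64(2.0)) (np.float64(-20.3), np.float64(3.1)) (np.float64(-50.8), np.float64(53.9)) (np.float64(-49.5), np.float64(-56.8))
```

>>> step_arm:
  rows:
    - [[0.35, -5, 0.3, 0, 0, 0, 0.5], [0.35, -10, 0.3, 0, 0, 0, 0.5], [0.35, -13.4, 0.3, 0, 0, 0, 0.5], [0.35, -13.4, 0.3, 4, 0, 0, 0.5], [0.35, -13.4, 0.3, 8, 0, 0, 0.5], [0.35, -13.4, 0.3, 12, 0, 0, 0.5], [0.35, -13.4, 0.3, 15, 0, 0, 0.5], [0.35, -13.4, 0.3, 15.5, 0, 0, 0.5]]

```text
t: 3.05
position: [524.6, -239.4, 32.9]
orientation: [0.675, 0.738, -0.0, -0.002]
ft_force: [-0.7, 0.0, 0.4]
grip_width: 30.0
gripper_force: 0.0
```

>>> step_arm:
  rows:
    - [[0.35, 0, 0, 0.2, 0, 0, 0], [0.35, 0, 0, 0.4, 0, 0, 0], [0.35, 0, 0, 0.6, 0, 0, 0], [0.35, 0, 0, 0.6, 0, 0, 0]]

```text
t: 3.45
position: [526.3, -241.3, 29.5]
orientation: [0.675, 0.737, 0.0, 0.001]
ft_force: [0.5, 0.1, -0.8]
grip_width: 29.7
gripper_force: 0.0
```

>>> step_arm:
  rows:
    - [[0.35, 0, 0, 0.1, 0, 0, 0], [0.35, 0, 0, 0.2, 0, 0, 0], [0.35, 0, 0, 0.3, 0, 0, 0], [0.35, 0, 0, 0.3, 0, 0, 0]]

```text
t: 3.85
position: [525.6, -241.0, 25.1]
orientation: [0.675, 0.737, 0.0, -0.0]
ft_force: [0.2, -0.7, 0.5]
grip_width: 29.8
gripper_force: 0.0
```

>>> step_arm:
  rows:
    - [[0.35, 0, 0, 0.1, 0, 0, 0], [0.35, 0, 0, 0.2, 0, 0, 0], [0.35, 0, 0, 0.2, 0, 0, 0]]

```text
t: 4.15
position: [525.6, -241.0, 23.1]
orientation: [0.675, 0.737, 0.0, -0.0]
ft_force: [1.0, 0.1, 0.2]
grip_width: 30.1
gripper_force: 0.0
```

>>> step_arm:
  rows:
    - [[0.35, 0, 0, 0.1, 0, 0, 0], [0.35, 0, 0, 0.1, 0, 0, 0]]

```text
t: 4.35
position: [525.6, -241.0, 22.1]
orientation: [0.675, 0.737, 0.0, -0.0]
ft_force: [0.4, 0.8, -0.5]
grip_width: 30.0
gripper_force: 0.0
```

>>> step_arm:
  rows:
    - [[0.35, 0, 0, 0.1, 0, 0, 0], [0.35, 0, 0, 0.1, 0, 0, 0]]

```text
t: 4.55
position: [525.6, -241.0, 21.1]
orientation: [0.675, 0.737, 0.0, -0.0]
ft_force: [-0.4, -0.6, 0.7]
grip_width: 30.0
gripper_force: 0.0
```

>>> step_arm:
  rows:
    - [[0.35, 0, 0, 0.1, 0, 0, 0], [0.35, 0, 0, 0.1, 0, 0, 0]]

```text
t: 4.75
position: [525.6, -241.0, 20.2]
orientation: [0.675, 0.737, 0.0, -0.0]
ft_force: [0.2, -0.0, 0.3]
grip_width: 30.1
gripper_force: 0.0
```

>>> step_arm:
  rows:
    - [[0.35, 0, 0, 0.1, 0, 0, 0], [0.35, 0, 0, 0.1, 0, 0, 0]]

```text
t: 4.95
position: [525.6, -241.0, 19.1]
orientation: [0.675, 0.737, 0.0, -0.0]
ft_force: [-0.5, 0.0, -0.8]
grip_width: 30.1
gripper_force: 0.0
```

>>> step_arm:
  rows:
    - [[0.35, 0, 0, 0.1, 0, 0, 0], [0.35, 0, 0, 0.1, 0, 0, 0]]

```text
t: 5.15
position: [525.6, -241.0, 18.1]
orientation: [0.675, 0.737, 0.0, -0.0]
ft_force: [0.8, 1.0, 0.5]
grip_width: 29.6
gripper_force: 0.0
```

>>> step_arm:
  rows:
    - [[0.35, 0, 0, 0.1, 0, 0, 0], [0.35, 0, 0, 0.1, 0, 0, 0]]

```text
t: 5.35
position: [525.6, -241.0, 17.1]
orientation: [0.675, 0.737, 0.0, -0.0]
ft_force: [-0.4, 0.0, 0.0]
grip_width: 30.1
gripper_force: 0.0
```

>>> step_arm:
  rows:
    - [[0.35, 0, 0, 0.1, 0, 0, 0], [0.35, 0, 0, 0.1, 0, 0, 0]]

```text
t: 5.55
position: [525.6, -241.0, 16.1]
orientation: [0.675, 0.737, 0.0, -0.0]
ft_force: [-0.2, 0.3, -0.4]
grip_width: 30.1
gripper_force: 0.0
```

>>> step_arm:
  rows:
    - [[0.35, 0, 0, 0.1, 0, 0, 0], [0.35, 0, 0, 0.1, 0, 0, 0]]

```text
t: 5.75
position: [525.6, -241.0, 15.2]
orientation: [0.675, 0.737, 0.0, -0.0]
ft_force: [-0.6, -0.5, 0.1]
grip_width: 29.8
gripper_force: 0.0
```

```bash
python3 -c "
from h import *
im,C=snap('wrist','w2.png');s,S=snap('side','s2.png')
p=pose()[0];print(p,proj(C,[p[0],p[1],0]),proj(S,p))
u,v=proj(S,p).astype(int);print(u,v)
a=cv2.resize(s[max(v-70,0):v+70,max(u-80,0):u+80],(640,560),interpolation=2);b=cv2.resize(im[150:400],(560,560)[:1]+(219,))
cv2.imwrite('pics/v2.png',a)"
```

```text
[ 525.66577262 -241.01365874   15.22910672] [316.83818921 251.9119164 ] [199.47970801 276.25850305]
199 276
```

View pics/v2.png

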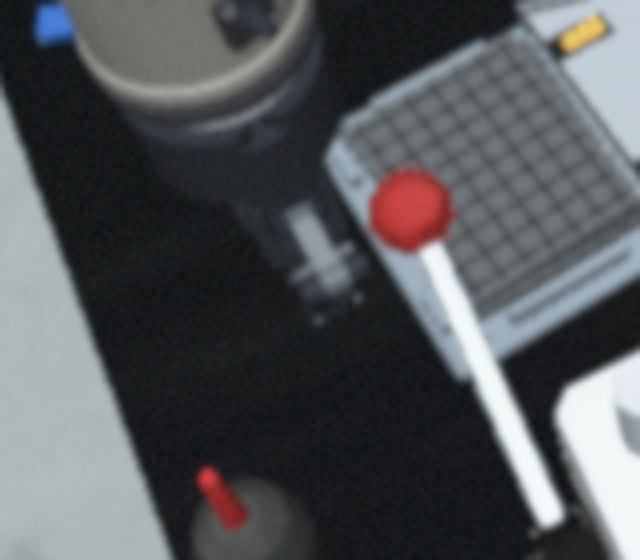

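The side crop shows the fingertips just above the bench beside the stack. I'll keep probing down.

>>> step_arm:
  rows:
    - [[0.35, 0, 0, 0.1, 0, 0, 0], [0.35, 0, 0, 0.1, 0, 0, 0]]

```text
t: 6.05
position: [525.6, -241.0, 14.2]
orientation: [0.675, 0.737, 0.0, -0.0]
ft_force: [0.6, 0.0, -0.6]
grip_width: 29.9
gripper_force: 0.0
```

>>> step_arm:
  rows:
    - [[0.35, 0, 0, 0.1, 0, 0, 0], [0.35, 0, 0, 0.1, 0, 0, 0]]

```text
t: 6.25
position: [525.6, -241.0, 13.1]
orientation: [0.675, 0.737, 0.0, -0.0]
ft_force: [-0.3, 0.6, -0.5]
grip_width: 30.3
gripper_force: 0.0
```

>>> step_arm:
  rows:
    - [[0.35, 0, 0, 0.1, 0, 0, 0], [0.35, 0, 0, 0.1, 0, 0, 0]]

```text
t: 6.45
position: [525.6, -241.0, 12.1]
orientation: [0.675, 0.737, 0.0, -0.0]
ft_force: [-0.1, -0.1, -0.1]
grip_width: 29.7
gripper_force: 0.0
```

>>> step_arm:
  rows:
    - [[0.35, 0, 0, 0.1, 0, 0, 0], [0.35, 0, 0, 0.1, 0, 0, 0]]

```text
t: 6.65
position: [525.6, -241.0, 11.1]
orientation: [0.675, 0.737, 0.0, -0.0]
ft_force: [0.1, 0.6, 0.6]
grip_width: 29.9
gripper_force: 0.0
```

>>> step_arm:
  rows:
    - [[0.35, 0, 0, 0.1, 0, 0, 0], [0.35, 0, 0, 0.1, 0, 0, 0]]

```text
t: 6.85
position: [525.6, -241.0, 10.1]
orientation: [0.675, 0.737, 0.0, -0.0]
ft_force: [0.1, -0.4, -0.9]
grip_width: 29.8
gripper_force: 0.0
```

>>> step_arm:
  rows:
    - [[0.35, 0, 0, 0.1, 0, 0, 0], [0.35, 0, 0, 0.1, 0, 0, 0]]

```text
t: 7.05
position: [525.6, -241.0, 9.2]
orientation: [0.675, 0.737, 0.0, -0.0]
ft_force: [-0.3, -0.6, -0.1]
grip_width: 29.7
gripper_force: 0.0
```

>>> step_arm:
  rows:
    - [[0.35, 0, 0, 0.1, 0, 0, 0], [0.35, 0, 0, 0.1, 0, 0, 0]]

```text
t: 7.25
position: [525.6, -241.0, 8.1]
orientation: [0.675, 0.737, 0.0, -0.0]
ft_force: [-0.2, -0.1, -0.6]
grip_width: 30.0
gripper_force: 0.0
```

```bash
python3 -c "
from h import *
im,C=snap('wrist','w3.png');s=ctrl.read_state();print(s['ft_force'],s['effort'],s['position'])
T=np.array(camera_info('wrist')['tool_from_camera'])
p,R=pose()
for y in (15,22,29):
  for z in (0,12,20,25): print(y,z,proj(C,p+R@[0,y,z]).round())
"
```

```text
[-0.36593722 -0.29893543  0.1671674 ] [-1.64114357e-03 -5.31445849e+01 -1.77254570e+01  5.05329479e-05
 -6.70089503e-03 -2.24029606e-06] [ 525.62835118 -241.00387796    8.17827994]
15 0 [348. 266.]
15 12 [346. 255.]
15 20 [345. 248.]
15 25 [344. 244.]
22 0 [363. 266.]
22 12 [360. 255.]
22 20 [358. 248.]
22 25 [357. 244.]
29 0 [377. 266.]
29 12 [373. 255.]
29 20 [371. 248.]
29 25 [370. 244.]
```

View pics/w3.png

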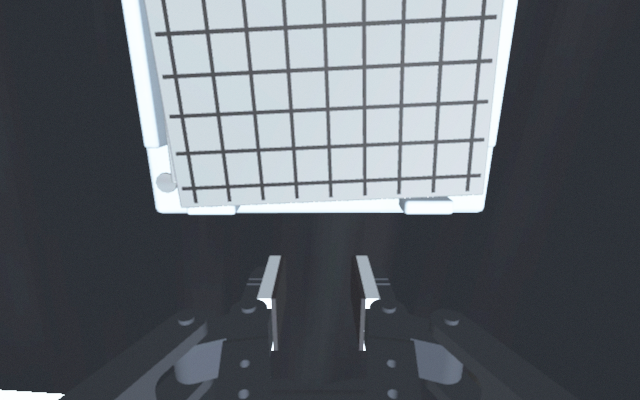

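```bash
python3 -c "
from h import *
im,C=load('w3.png')
a=im[205:355,220:420].astype(float);a=np.clip((a-15)*3,0,255).astype('uint8')
cv2.imwrite('pics/v3.png',cv2.resize(a,None,fx=4,fy=4,interpolation=2))
p,R=pose()
for z in (-30,-26,-20,-10,0,12,20): print(z,proj(C,p+R@[11,15,z]).round(),proj(C,p+R@[-11,15,z]).round())
st=np.load('st.npz')
L=lambda uv,z:(lambda X:(round((X-st['o'])@st['ex'],1),round((X-st['o'])@st['ey'],1)))(ray(C,uv,z)[:2])
print('rear edge',L((320,199),36),L((186,207),36),L((480,194),36),'fix rear',L((320,212),24),L((320,212),0))
"
```

```text
-30 [355. 277.] [353. 325.]
-26 [354. 272.] [352. 319.]
-20 [353. 265.] [351. 310.]
-10 [351. 254.] [349. 297.]
0 [349. 245.] [347. 286.]
12 [347. 235.] [346. 274.]
20 [345. 229.] [344. 266.]
rear edge (np.float64(-108.8), np.float64(-0.7)) (np.float64(-112.0), np.float64(48.6)) (np.float64(-106.7), np.float64(-58.8)) fix rear (np.float64(-118.0), np.float64(-0.8)) (np.float64(-126.3), np.float64(-1.0))
```

View pics/v3.png

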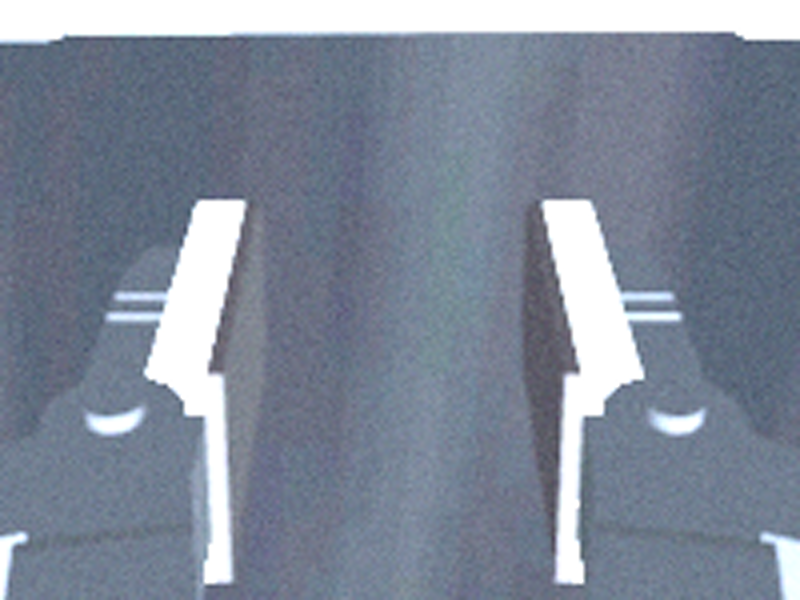

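The enhanced crop shows the front fingertip edge at about (362,255), and the stack's rear edge lies clear ahead at row 199. There has been no bench contact yet, so I'll continue the guarded descent.

>>> step_arm:
  rows:
    - [[0.35, 0, 0, 0.1, 0, 0, 0], [0.35, 0, 0, 0.2, 0, 0, 0]]

```text
t: 7.5
position: [525.7, -241.1, 6.2]
orientation: [0.675, 0.737, 0.0, 0.0]
ft_force: [-1.0, -0.1, -0.2]
grip_width: 29.7
gripper_force: 0.0
```

>>> step_arm:
  rows:
    - [[0.35, 0, 0, 0.1, 0, 0, 0], [0.35, 0, 0, 0.1, 0, 0, 0]]

```text
t: 7.7
position: [525.5, -241.0, 5.1]
orientation: [0.675, 0.737, 0.0, -0.0]
ft_force: [-0.1, -0.2, -0.3]
grip_width: 29.7
gripper_force: 0.0
```

>>> step_arm:
  rows:
    - [[0.35, 0, 0, 0.1, 0, 0, 0], [0.35, 0, 0, 0.1, 0, 0, 0]]

```text
t: 7.9
position: [525.6, -241.0, 4.2]
orientation: [0.675, 0.737, 0.0, -0.0]
ft_force: [0.7, -0.1, -0.2]
grip_width: 29.8
gripper_force: 0.0
```

>>> step_arm:
  rows:
    - [[0.35, 0, 0, 0.1, 0, 0, 0], [0.35, 0, 0, 0.1, 0, 0, 0]]

```text
t: 8.1
position: [525.6, -241.0, 3.2]
orientation: [0.675, 0.737, 0.0, -0.0]
ft_force: [0.8, -0.9, 0.8]
grip_width: 29.8
gripper_force: 0.0
```

>>> step_arm:
  rows:
    - [[0.35, 0, 0, 0.1, 0, 0, 0], [0.35, 0, 0, 0.2, 0, 0, 0]]

```text
t: 8.3
position: [525.7, -241.1, 1.2]
orientation: [0.675, 0.737, 0.0, 0.0]
ft_force: [-0.2, 0.6, -0.0]
grip_width: 29.9
gripper_force: 0.0
```

>>> step_arm:
  rows:
    - [[0.35, 0, 0, 0.1, 0, 0, 0], [0.35, 0, 0, 0.1, 0, 0, 0]]

```text
t: 8.5
position: [525.6, -241.0, 0.1]
orientation: [0.675, 0.737, 0.0, -0.0]
ft_force: [-0.2, -0.2, -0.1]
grip_width: 30.0
gripper_force: 0.0
```

```bash
python3 -c "
from h import *
s,S=snap('side','s4.png');w,C=snap('wrist','w4.png')
p,R=pose();print(p)
# side: project candidate fingertip points
for z in (-20,-10,0,10,20): print(z,proj(S,p+R@[0,15,z]).round(1),proj(S,p+R@[0,-15,z]).round(1))
u,v=proj(S,p).astype(int)
a=s[v-40:v+40,u-50:u+50].astype(float);a=np.clip((a-5)*3,0,255).astype('uint8');print(u-50,v-40)
cv2.imwrite('pics/v4.png',cv2.resize(a,None,fx=7,fy=7,interpolation=2))
"
```

```text
[ 5.25669099e+02 -2.41049274e+02  2.35221189e-01]
-20 [202.7 281.4] [195.1 268.7]
-10 [203.8 283.9] [196.3 271.3]
0 [205.  286.4] [197.5 273.8]
10 [206.1 288.9] [198.7 276.4]
20 [207.2 291.3] [199.9 278.8]
151 240
```

View pics/v4.png

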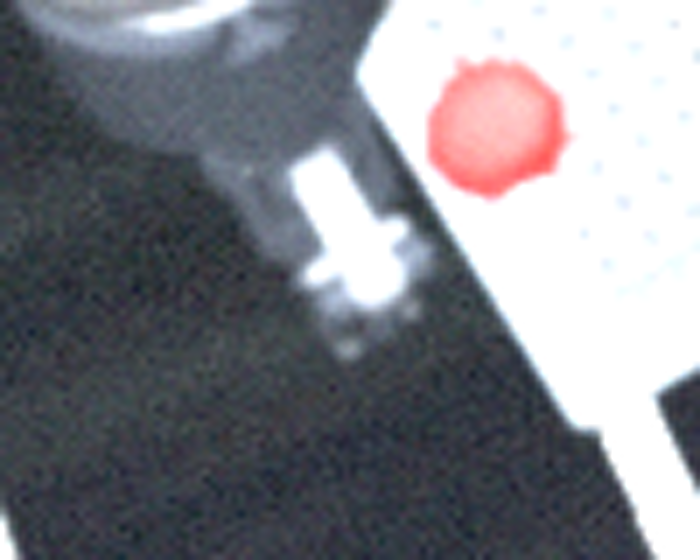

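The tip marks at about (201,290) and (209,284) lie higher than the TCP's projection, so at this opening the tips really stand behind the stated point. I'll continue the guarded probe.

>>> step_arm:
  rows:
    - [[0.35, 0, 0, 0.1, 0, 0, 0], [0.35, 0, 0, 0.2, 0, 0, 0]]

```text
t: 8.8
position: [525.7, -241.0, -1.7]
orientation: [0.675, 0.737, 0.0, 0.0]
ft_force: [-1.4, 0.5, 0.0]
grip_width: 30.2
gripper_force: 0.0
```

>>> step_arm:
  rows:
    - [[0.35, 0, 0, 0.1, 0, 0, 0], [0.35, 0, 0, 0.2, 0, 0, 0]]

```text
t: 9.0
position: [525.6, -241.0, -3.8]
orientation: [0.675, 0.737, 0.0, -0.0]
ft_force: [0.5, 0.1, 0.6]
grip_width: 29.7
gripper_force: 0.0
```

>>> step_arm:
  rows:
    - [[0.35, 0, 0, 0.1, 0, 0, 0], [0.35, 0, 0, 0.2, 0, 0, 0]]

```text
t: 9.2
position: [525.7, -241.0, -5.0]
orientation: [0.675, 0.737, 0.0, 0.0]
ft_force: [-3.2, 1.7, 15.9]
grip_width: 30.2
gripper_force: 7.4
```

>>> step_arm:
  rows:
    - [[0.35, 0, 0, 0.1, 0, 0, 0], [0.35, 0, 0, 0.2, 0, 0, 0]]

```text
t: 9.4
position: [525.8, -241.1, -5.1]
orientation: [0.675, 0.738, 0.0, 0.0]
ft_force: [-8.8, 5.3, 30.9]
grip_width: 29.6
gripper_force: 15.3
```

Bench contact at TCP z = -5.0 puts the fingertips at TCP z + 5 at this opening. For tips at 31.5 mm the TCP goes to 26.5. I'll raise and approach.

>>> step_arm:
  rows:
    - [[0.35, 0, 0, -1.5, 0, 0, 0], [0.35, 0, 0, -3.4, 0, 0, 0], [0.35, 0, 0, -3.4, 0, 0, 0], [0.35, 1, 0, -3.4, 0, 0, 0], [0.35, 2, 0, -3.4, 0, 0, 0], [0.35, 2, 0, -3.4, 0, 0, 0]]

```text
t: 10.0
position: [523.0, -218.9, 25.2]
orientation: [0.675, 0.738, -0.0, -0.002]
ft_force: [-0.0, 0.3, 0.6]
grip_width: 29.7
gripper_force: 0.0
```

>>> step_arm:
  rows:
    - [[0.35, 0.2, 0, 0, 0, 0, 0], [0.35, 0.4, 0, 0, 0, 0, 0], [0.35, 0.6, 0, 0, 0, 0, 0], [0.35, 0.8, 0, 0, 0, 0, 0]]

```text
t: 10.4
position: [523.2, -213.1, 26.2]
orientation: [0.676, 0.737, 0.0, -0.0]
ft_force: [0.0, -0.4, 0.7]
grip_width: 30.0
gripper_force: 0.0
```

>>> step_arm:
  rows:
    - [[0.35, 0.2, 0, 0, 0, 0, 0], [0.35, 0.4, 0, 0, 0, 0, 0], [0.35, 0.6, 0, 0, 0, 0, 0], [0.35, 0.8, 0, 0, 0, 0, 0]]

```text
t: 10.8
position: [522.5, -205.3, 26.3]
orientation: [0.675, 0.737, -0.0, 0.0]
ft_force: [-0.1, -2.6, -1.3]
grip_width: 30.2
gripper_force: 1.2
```

>>> step_arm:
  rows:
    - [[0.35, 0.3, 0, 0, 0, 0, 0], [0.35, 0.6, 0, 0, 0, 0, 0], [0.35, 0.9, 0, 0, 0, 0, 0], [0.35, 1.2, 0, 0, 0, 0, 0], [0.35, 1.5, 0, 0, 0, 0, 0], [0.35, 1.8, 0, 0, 0, 0, 0], [0.35, 2.1, 0, 0, 0, 0, 0], [0.35, 2.4, 0, 0, 0, 0, 0]]

```text
t: 11.6
position: [520.4, -181.1, 26.3]
orientation: [0.675, 0.737, 0.0, 0.0]
ft_force: [-0.2, -2.2, 0.0]
grip_width: 30.0
gripper_force: 1.4
```

```bash
cat > chk.py <<'E'
from h import *
import sys
im,C=snap('wrist',sys.argv[1]);st=np.load('st.npz');p,R=pose();s=ctrl.read_state()
L=lambda X:np.array([(X[:2]-st['o'])@st['ex'],(X[:2]-st['o'])@st['ey']]).round(1)
print('tcp',L(p),'ft',s['ft_force'].round(1),s['moment'].round(2),'angle',np.degrees(np.arctan2(R[1,0],R[0,0])))
g=cv2.cvtColor(im,cv2.COLOR_BGR2HSV)
m=cv2.inRange(g,(15,110,90),(35,255,255));n,_,q,ce=cv2.connectedComponentsWithStats(m)
print([list(q[i]) for i in range(1,n) if q[i][4]>60])
E
python3 chk.py w5.png; python3 -c "
from h import *
im,C=load('w5.png');s,S=snap('top','t5.png')
cv2.imwrite('pics/v5.png',cv2.resize(s[150:260,290:440],None,fx=4,fy=4))
d=np.abs(s.astype(int)-cv2.imread('pics/top0.png')).sum(2)
st=np.load('st.npz')
for x in range(-30,30,2):
    row=[]
    for y in (-45,-25,0,25,45):
        q=proj(S,[*(st['o']+x*st['ex']+y*st['ey']),36]);u,v=q.round().astype(int);row.append(int(s[v,u].mean()))
    print(x,row)
"
```

```text
tcp [-90.1   0.7] ft [ 0.7 -1.1  0.2] [-0.41 -0.11  0.01] angle 95.03470503866407
[[np.int32(198), np.int32(8), np.int32(29), np.int32(22), np.int32(597)], [np.int32(411), np.int32(8), np.int32(29), np.int32(22), np.int32(598)]]
-30 [138, 139, 138, 139, 117]
-28 [139, 139, 139, 139, 123]
-26 [140, 139, 139, 139, 137]
-24 [128, 133, 128, 127, 99]
-22 [114, 119, 105, 113, 92]
-20 [114, 127, 126, 139, 88]
-18 [140, 127, 126, 139, 100]
-16 [140, 139, 140, 139, 100]
-14 [140, 140, 140, 139, 98]
-12 [140, 140, 139, 139, 101]
-10 [128, 129, 129, 128, 112]
-8 [115, 115, 114, 113, 125]
-6 [115, 140, 140, 140, 129]
-4 [141, 140, 140, 140, 134]
-2 [140, 140, 140, 140, 136]
0 [140, 141, 140, 140, 138]
2 [129, 129, 129, 129, 138]
4 [115, 115, 115, 114, 141]
6 [142, 141, 140, 140, 143]
8 [151, 144, 144, 143, 144]
10 [151, 145, 145, 144, 146]
12 [150, 171, 172, 171, 150]
14 [142, 171, 172, 226, 152]
16 [160, 227, 227, 226, 153]
18 [187, 227, 227, 225, 154]
20 [186, 227, 227, 218, 154]
22 [202, 227, 227, 186, 155]
24 [227, 227, 227, 143, 156]
26 [227, 227, 227, 130, 158]
28 [227, 227, 227, 132, 159]
```

>>> step_arm:
  rows:
    - [[0.35, 0.5, 0, 0, 0, 0, 0], [0.35, 1, 0, 0, 0, 0, 0], [0.35, 1.5, 0, 0, 0, 0, 0], [0.35, 2, 0, 0, 0, 0, 0], [0.35, 2.5, 0, 0, 0, 0, 0], [0.35, 3, 0, 0, 0, 0, 0], [0.35, 3.5, 0, 0, 0, 0, 0], [0.35, 4, 0, 0, 0, 0, 0]]

```text
t: 12.5
position: [516.1, -142.1, 26.5]
orientation: [0.675, 0.738, -0.001, -0.0]
ft_force: [-5.4, -11.8, 3.9]
grip_width: 29.7
gripper_force: 4.9
```

>>> step_arm:
  rows:
    - [[0.35, 0.5, 0, 0, 0, 0, 0], [0.35, 1, 0, 0, 0, 0, 0], [0.35, 1.5, 0, 0, 0, 0, 0], [0.35, 2, 0, 0, 0, 0, 0], [0.35, 2.5, 0, 0, 0, 0, 0], [0.35, 3, 0, 0, 0, 0, 0], [0.35, 3.5, 0, 0, 0, 0, 0], [0.35, 3.8, 0, 0, 0, 0, 0]]

```text
t: 13.3
position: [512.4, -103.1, 25.9]
orientation: [0.675, 0.738, -0.001, -0.001]
ft_force: [-3.6, -5.9, -0.9]
grip_width: 30.0
gripper_force: 2.6
```

```bash
python3 chk.py w6.png
```

```text
tcp [-11.8   1.9] ft [-2.  -3.8 -1.2] [-0.48  0.33  0.07] angle 95.05874764521842
[]
```

>>> step_arm:
  rows:
    - [[0.35, 0.15, 0, 0, 0, 0, 0], [0.35, 0.3, 0, 0, 0, 0, 0], [0.35, 0.45, 0, 0, 0, 0, 0], [0.35, 0.6, 0, 0, 0, 0, 0], [0.35, 0.75, 0, 0, 0, 0, 0], [0.35, 0.9, 0, 0, 0, 0, 0]]

```text
t: 13.95
position: [511.9, -94.7, 26.0]
orientation: [0.675, 0.738, -0.001, -0.001]
ft_force: [-2.6, -4.9, -1.7]
grip_width: 30.2
gripper_force: 2.6
```

>>> step_arm:
  rows:
    - [[0.35, 0.1, 0, 0, 0, 0, 0], [0.35, 0.2, 0, 0, 0, 0, 0], [0.35, 0.3, 0, 0, 0, 0, 0]]

```text
t: 14.25
position: [511.7, -91.7, 26.0]
orientation: [0.675, 0.738, -0.001, -0.001]
ft_force: [-4.1, -5.7, -0.6]
grip_width: 29.6
gripper_force: 2.6
```

>>> step_arm:
  rows:
    - [[0.35, 0.1, 0, 0, 0, 0, 0], [0.35, 0.1, 0, 0, 0, 0, 0]]

```text
t: 14.45
position: [511.6, -90.6, 26.0]
orientation: [0.675, 0.738, -0.001, -0.001]
ft_force: [-2.8, -4.4, -0.7]
grip_width: 30.0
gripper_force: 2.1
```

>>> step_arm:
  rows:
    - [[0.35, 0.1, 0, 0, 0, 0, 0], [0.35, 0.1, 0, 0, 0, 0, 0]]

```text
t: 14.65
position: [511.5, -89.6, 26.0]
orientation: [0.675, 0.738, -0.001, -0.001]
ft_force: [-1.8, -4.6, -0.5]
grip_width: 30.5
gripper_force: 2.2
```

>>> step_arm:
  rows:
    - [[0.35, 0.1, 0, 0, 0, 0, 0], [0.35, 0.1, 0, 0, 0, 0, 0]]

```text
t: 14.85
position: [511.4, -88.6, 26.0]
orientation: [0.675, 0.738, -0.001, -0.001]
ft_force: [-2.7, -5.3, -0.6]
grip_width: 30.2
gripper_force: 2.2
```

>>> step_arm:
  rows:
    - [[0.35, 0.1, 0, 0, 0, 0, 0], [0.35, 0.1, 0, 0, 0, 0, 0]]

```text
t: 15.05
position: [511.3, -87.7, 26.0]
orientation: [0.675, 0.738, -0.001, -0.001]
ft_force: [-3.3, -4.5, -1.2]
grip_width: 29.9
gripper_force: 2.2
```

>>> step_arm:
  rows:
    - [[0.35, 0.1, 0, 0, 0, 0, 0], [0.35, 0.1, 0, 0, 0, 0, 0]]

```text
t: 15.25
position: [511.3, -86.6, 26.0]
orientation: [0.675, 0.738, -0.001, -0.001]
ft_force: [-3.5, -4.7, -0.2]
grip_width: 30.1
gripper_force: 2.2
```

>>> step_arm:
  rows:
    - [[0.35, 0.1, 0, 0, 0, 0, 0], [0.35, 0.1, 0, 0, 0, 0, 0]]

```text
t: 15.45
position: [511.2, -86.0, 26.1]
orientation: [0.675, 0.738, -0.001, -0.0]
ft_force: [-4.0, -6.7, -0.7]
grip_width: 29.4
gripper_force: 3.2
```

>>> step_arm:
  rows:
    - [[0.35, 0.1, 0, 0, 0, 0, 0], [0.35, 0.1, 0, 0, 0, 0, 0]]

```text
t: 15.65
position: [511.2, -85.4, 26.1]
orientation: [0.675, 0.738, -0.001, -0.0]
ft_force: [-3.2, -8.6, -1.2]
grip_width: 29.8
gripper_force: 4.2
```

>>> step_arm:
  rows:
    - [[0.35, 0.1, 0, 0, 0, 0, 0], [0.35, 0.1, 0, 0, 0, 0, 0]]

```text
t: 15.85
position: [511.2, -84.8, 26.2]
orientation: [0.675, 0.738, -0.001, 0.0]
ft_force: [-4.3, -10.2, -0.7]
grip_width: 29.9
gripper_force: 5.0
```

>>> step_arm:
  rows:
    - [[0.35, 0.1, 0, 0, 0, 0, 0], [0.35, 0.1, 0, 0, 0, 0, 0]]

```text
t: 16.05
position: [511.1, -84.2, 26.2]
orientation: [0.675, 0.738, -0.001, 0.0]
ft_force: [-4.0, -12.5, -0.1]
grip_width: 29.9
gripper_force: 5.9
```

>>> step_arm:
  rows:
    - [[0.35, 0.1, 0, 0, 0, 0, 0], [0.35, 0.1, 0, 0, 0, 0, 0]]

```text
t: 16.25
position: [511.1, -83.5, 26.2]
orientation: [0.675, 0.738, -0.001, 0.0]
ft_force: [-4.0, -14.0, -0.5]
grip_width: 29.8
gripper_force: 6.7
```

>>> step_arm:
  rows:
    - [[0.35, 0.1, 0, 0, 0, 0, 0], [0.35, 0.1, 0, 0, 0, 0, 0]]

```text
t: 16.45
position: [511.0, -82.9, 26.3]
orientation: [0.675, 0.738, -0.001, 0.001]
ft_force: [-4.2, -16.5, -1.2]
grip_width: 29.9
gripper_force: 7.5
```

>>> step_arm:
  rows:
    - [[0.35, 0.1, 0, 0, 0, 0, 0], [0.35, 0.1, 0, 0, 0, 0, 0], [0.35, 0.1, 0, 0, 0, 0, 0]]

```text
t: 16.75
position: [511.0, -82.1, 26.2]
orientation: [0.675, 0.738, -0.002, 0.001]
ft_force: [-5.0, -15.9, -1.2]
grip_width: 30.0
gripper_force: 8.1
```

```bash
python3 chk.py w7.png
python3 - <<'E'
from h import *
st=np.load('st.npz')
for n in ('top','side'):
    im,C=snap(n,n+'7.png')
    h=cv2.cvtColor(im,cv2.COLOR_BGR2HSV)
    m=cv2.inRange(h,(15,110,90),(35,255,255))
    for y in (40,-40):
        for x in (18,5): 
            q=proj(C,[*(st['o']+x*st['ex']+y*st['ey']),30]);u,v=q.round().astype(int)
            print(n,x,y,q.round(1),im[v,u],m[v-5:v+6,u-6:u+7].sum()//255)
E
```

```text
tcp [8.8 1.6] ft [ -5.1 -17.4  -1.2] [-2.82  0.83  0.06] angle 95.0702381982275
[[np.int32(222), np.int32(257), np.int32(26), np.int32(34), np.int32(740)], [np.int32(393), np.int32(256), np.int32(26), np.int32(35), np.int32(769)]]
top 18 40 [361.  222.9] [136 141 146] 0
top 5 40 [366.7 222.5] [140 145 152] 0
top 18 -40 [358.  188.4] [176 182 190] 0
top 5 -40 [363.6 188. ] [117 120 126] 0
side 18 40 [269.7 211.8] [49 44 40] 0
side 5 40 [263.8 215. ] [ 77 101 112] 18
side 18 -40 [292.3 241.7] [ 89 165 194] 36
side 5 -40 [286.2 245.2] [101 199 232] 57
```

Force is about 17 N, roughly 4 mm into the stop, and both catches are in full view behind the plate at (235,274) and (406,273). I'll back off and rise, then check.

>>> step_arm:
  rows:
    - [[0.35, -0.3, 0, 0, 0, 0, 0], [0.35, -0.8, 0, 0, 0, 0, 0], [0.35, -2.5, 0, 0, 0, 0, 0], [0.35, -3, 0, -3, 0, 0, 0], [0.35, -3, 0, -8, 0, 0, 0], [0.35, -3, 0, -10, 0, 0, 0], [0.35, -3, 0, -10, 0, 0, 0], [0.35, -3, 0, -10, 0, 0, 0]]

```text
t: 17.7
position: [514.1, -109.1, 126.2]
orientation: [0.675, 0.737, 0.0, -0.0]
ft_force: [-0.0, -0.2, 0.3]
grip_width: 30.1
gripper_force: 0.0
```

```bash
python3 chk.py w8.png
python3 - <<'E'
from h import *
im,C=load('w8.png');st=np.load('st.npz')
# rear edge of plate & front, sample brightness along x at several y
g=cv2.cvtColor(im,cv2.COLOR_BGR2GRAY)
L=lambda uv,z:(lambda X:[round(float((X-st['o'])@a),1) for a in (st['ex'],st['ey'])])(ray(C,uv,z)[:2])
h=cv2.cvtColor(im,cv2.COLOR_BGR2HSV);m=cv2.inRange(h,(15,110,90),(35,255,255));n,_,q,ce=cv2.connectedComponentsWithStats(m)
for i in range(1,n):
    x,y,w,hh,a=q[i]
    if a>60: print('catch end',L((x+w/2-.5,y),30),'start',L((x+w/2-.5,y+hh),27))
for y in (-48,-40,-20,0,20,40,48):
    v=[]
    for x in np.arange(8,30,1.):
        u=proj(C,[*(st['o']+x*st['ex']+y*st['ey']),36]).round().astype(int);v.append(int(g[u[1],u[0]]))
    print(y,v)
for x in (40,63,90):
  for a in (np.arange(50,64,1.),np.arange(-50,-64,-1.)):
    v=[]
    for y in a:
        u=proj(C,[*(st['o']+x*st['ex']+y*st['ey']),36]).round().astype(int)
        v.append(int(g[u[1],u[0]]) if 0<=u[1]<400 else -1)
    print('x',x,v)
cv2.imwrite('pics/v8.png',im)
E
```

```text
tcp [-18.1   1.3] ft [-1.1 -0.3 -0.7] [ 0.03 -0.02 -0.01] angle 95.0374091526932
[[np.int32(255), np.int32(158), np.int32(16), np.int32(26), np.int32(380)], [np.int32(366), np.int32(158), np.int32(16), np.int32(26), np.int32(378)]]
catch end [16.3, 39.8] start [-3.6, 41.2]
catch end [16.5, -39.3] start [-3.4, -40.8]
-48 [239, 240, 240, 240, 240, 240, 239, 239, 240, 240, 212, 158, 160, 161, 158, 158, 159, 107, 96, 159, 158, 158]
-40 [224, 224, 224, 224, 224, 224, 225, 224, 223, 221, 205, 160, 159, 156, 157, 157, 158, 106, 91, 156, 157, 159]
-20 [238, 239, 239, 238, 239, 238, 239, 239, 240, 239, 205, 146, 153, 156, 157, 155, 155, 102, 92, 155, 155, 153]
0 [238, 237, 238, 238, 237, 238, 238, 238, 236, 238, 168, 148, 152, 152, 152, 152, 153, 84, 83, 151, 151, 152]
20 [238, 237, 237, 237, 237, 237, 237, 237, 238, 237, 166, 144, 149, 148, 149, 150, 148, 81, 99, 147, 146, 149]
40 [221, 220, 219, 221, 220, 221, 221, 208, 222, 220, 173, 144, 146, 148, 145, 145, 123, 78, 98, 145, 145, 146]
48 [236, 235, 235, 236, 236, 234, 236, 235, 235, 225, 179, 143, 95, 94, 78, 75, 74, 55, 62, 112, 111, 108]
x 40 [146, 146, 144, 137, 236, 195, 161, 179, 179, 178, 177, 177, 175, 169]
x 40 [104, 133, 158, 160, 160, 161, 157, 191, 191, 193, 192, 194, 195, 193]
x 63 [55, 53, 114, 149, 215, 222, 133, 182, 182, 167, 165, 171, 177, 172]
x 63 [71, 74, 87, 94, 114, 156, 149, 191, 192, 185, 192, 192, 194, 191]
x 90 [148, 152, 149, 153, 206, 196, 118, 180, 186, 183, 180, 179, 177, 174]
x 90 [82, 159, 159, 160, 159, 159, 164, 191, 193, 193, 191, 192, 183, 201]
```

View pics/v8.png

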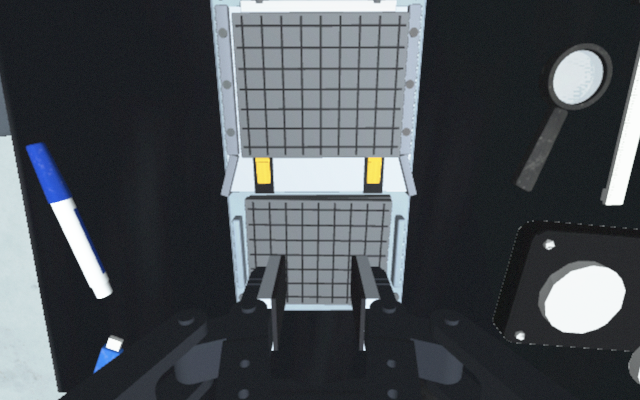

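The plate is home: its rear edge sits straight at station x = 18.0 with both brass catches up right behind it, at (263,170) and (374,170), and the second plate is unmoved. Next is the small section, so I'll check clearance to the machine first.

Run:
```python
from h import *
_,S=load('side0.png');im,C=load('top0.png')
print('machine base side',ray(S,(400,90),0).round(),ray(S,(482,190),0).round())
for z in (0,150,250): print(z,ray(C,(190,183),z).round(),ray(C,(165,305),z).round())
h=cv2.cvtColor(im,cv2.COLOR_BGR2HSV);m=cv2.inRange(h,(60,90,40),(95,255,255))
n,_,q,ce=cv2.connectedComponentsWithStats(m)
for i in range(1,n):
    x,y,w,hh,a=q[i]
    if a>40 and 230<x<300 and y<270: print(q[i],ray(C,(x+w/2-.5,y+w/2-.5),20).round(1),'dia',w*np.linalg.norm(ray(C,(x,y),20)-ray(C,(x+1,y),20)))
```

```text
machine base side [283. 366.   0.] [617. 333.   0.]
0 [562. 324.   0.] [282. 359.   0.]
150 [529. 280. 150.] [291. 310. 150.]
250 [506. 251. 250.] [297. 277. 250.]
[266 146  15  16 140] [634.6 129.6  20. ] dia 35.325835088696756
[276 175  15  16 142] [565.1 103.8  20. ] dia 34.878098248213654
[241 178  12  12  82] [559.6 188.1  20. ] dia 27.7853082996035
```

>>> step_arm:
  rows:
    - [[0.7, 4.9, 1.2, -2, 0, 0, 0], [0.7, 9.8, 2.4, -2, 0, 0, -8], [0.7, 14.6, 3.6, -2, 0, 0, -16], [0.7, 19.5, 4.8, -2, 0, 0, -24], [0.7, 24.3, 6, -2, 0, 0, -32], [0.7, 29.2, 7.2, -2, 0, 0, -40], [0.7, 29.2, 7.2, -2, 0, 0, -40], [0.7, 29.2, 7.2, -2, 0, 0, -40]]

```text
t: 18.55
position: [559.1, 189.0, 144.2]
orientation: [0.381, 0.924, -0.001, -0.001]
ft_force: [-0.2, -1.2, -0.5]
grip_width: 59.9
gripper_force: 0.0
```

```bash
cat > sec.py <<'E'
from h import *
import sys
im,C=snap('wrist',sys.argv[1]);p,R=pose();z=float(sys.argv[2]);print(p.round(1),ctrl.read_state()['grip_width'])
h=cv2.cvtColor(im,cv2.COLOR_BGR2HSV);m=cv2.inRange(h,(60,80,30),(95,255,255))
m=cv2.morphologyEx(m,cv2.MORPH_CLOSE,np.ones((9,9)))
cs,_=cv2.findContours(m,cv2.RETR_EXTERNAL,cv2.CHAIN_APPROX_NONE)
o=-C[1].T@C[2]
for c in cs:
    if cv2.contourArea(c)<200: continue
    print('box',cv2.boundingRect(c),'area',cv2.contourArea(c))
    b=max([0]) 
    # white face inlay centre
    w=np.zeros_like(m);cv2.drawContours(w,[cv2.convexHull(c)],-1,255,-1)
    w&=cv2.inRange(h,(0,0,150),(180,60,255));M=cv2.moments(w,True)
    if M['m00']>20:
        q=(M['m10']/M['m00'],M['m01']/M['m00']);X=ray(C,q,z)
        P=np.array([ray(C,k[0],z)[:2] for k in c]);r=np.linalg.norm(P-X[:2],axis=1)
        print(' inlay',np.round(q),'X',X.round(1),'min/med/max radius',np.percentile(r,[5,30,50,98]).round(1),'tool d',(R.T@(X-p)).round(1))
E
python3 sec.py w9.png 20
```

```text
[559.3 187.6 144.6] 59.89706857578295
box (312, 264, 37, 53) area 1353.0
 inlay [330. 301.] X [638.5 125.1  20. ] min/med/max radius [15.9 16.6 19.4 36.1] tool d [-100.4   12.1  124.4]
box (237, 240, 39, 46) area 898.0
 inlay [255. 269.] X [569.1 100.7  20. ] min/med/max radius [ 6.6 14.4 16.1 29. ] tool d [-68.5 -54.2 124.6]
box (307, 177, 31, 35) area 812.0
 inlay [321. 197.] X [563.3 188.7  20. ] min/med/max radius [11.9 12.2 12.7 16.9] tool d [ -2.3   3.9 124.5]
```

The section under the gripper, at (321,197), has a radius of about 12.2 mm, so it matches the 25 mm one. The other two green ones are 33 mm across. Descending to grasp.

>>> step_arm:
  rows:
    - [[0.7, -0.2, 0.4, 4, 0, 0, 0], [0.7, -0.2, 0.4, 8, 0, 0, 0], [0.7, -0.2, 0.4, 11, 0, 0, 0], [0.7, -0.2, 0.4, 13, 0, 0, 0], [0.7, -0.2, 0.4, 14, 0, 0, 0], [0.7, -0.2, 0.4, 14.3, 0, 0, 0], [0.7, -0.2, 0.4, 14.3, 0, 0, 0]]

```text
t: 19.3
position: [564.8, 188.3, 3.6]
orientation: [0.383, 0.924, 0.0, 0.0]
ft_force: [-0.2, -1.0, 0.3]
grip_width: 59.6
gripper_force: 0.0
```

```bash
python3 sec.py w10.png 20
```

```text
[565.2 188.6   4.2] 59.75275627738108
box (158, 385, 31, 15) area 317.5
 inlay [182. 393.] X [561.4  98.5  20. ] min/med/max radius [ 3.   4.3  5.5 12.4] tool d [-61.1 -66.4 -15.8]
box (287, 237, 58, 69) area 3154.0
 inlay [315. 281.] X [563.4 188.4  20. ] min/med/max radius [11.9 12.2 12.8 20.7] tool d [  1.   -1.4 -15.8]
```

>>> step_arm:
  rows:
    - [[0.7, 0, 0, 0.25, 0, 0, 0], [0.4, 0, 0, 0.25, 0, 0, 0], [0.3, 0, 0, 0.25, 0, 0, 0], [0.2, 0, 0, 0.25, 0, 0, 0], [0.15, 0, 0, 0.25, 0, 0, 0], [0.15, 0, 0, 0.25, 0, 0, 0]]
  grip_force: 25

```text
t: 19.95
position: [564.7, 189.2, 1.3]
orientation: [0.382, 0.924, 0.0, 0.0]
ft_force: [-1.7, -0.3, 4.9]
grip_width: 23.9
gripper_force: 24.6
```

>>> step_arm:
  rows:
    - [[0.1, 0, 0, -1, 0, 0, 0], [0.1, 0, 0, -3, 0, 0, 0], [0.1, 0, 0, -6, 0, 0, 0], [0.1, 0, 0, -8, 0, 0, 0], [0.1, 0, 0, -8, 0, 0, 0]]

```text
t: 20.45
position: [566.4, 189.5, 84.2]
orientation: [0.382, 0.924, 0.002, 0.003]
ft_force: [-0.6, 0.2, -0.4]
grip_width: 23.7
gripper_force: 24.6
```

>>> step_arm:
  rows:
    - [[0.1, -1.8, -3.1, 0, 0, 0, 0], [0.1, -3.9, -6.6, 0, 0, 0, 0], [0.1, -6, -10.2, 0, 0, 0, 0], [0.1, -8.1, -13.7, 0, 0, 0, 0], [0.1, -10, -17, 0, 0, 0, 0], [0.1, -11.4, -19.3, 0, 0, 0, 0], [0.1, -11.4, -19.3, 0, 0, 0, 0], [0.1, -11.4, -19.3, 0, 0, 0, 0]]

```text
t: 21.25
position: [508.4, -28.3, 80.3]
orientation: [0.383, 0.924, 0.0, -0.001]
ft_force: [0.6, 0.7, -0.2]
grip_width: 23.6
gripper_force: 24.7
```

```bash
python3 sec.py w11.png 98
```

```text
[508.5 -27.7  80.3] 23.57953695701619
box (290, 241, 57, 69) area 3103.5
 inlay [317. 285.] X [508.7 -28.5  98. ] min/med/max radius [11.4 11.9 12.7 20.8] tool d [ -0.7  -0.5 -17.7]
box (590, 158, 50, 60) area 2208.0
 inlay [638. 193.] X [568.7  89.7  98. ] min/med/max radius [ 2.   9.1 12.1 20.4] tool d [ 40.5 125.5 -17.7]
box (499, 109, 78, 60) area 3542.0
 inlay [549. 141.] X [526.8  76.7  98. ] min/med/max radius [ 9.7 10.2 11.2 19.1] tool d [ 60.9  86.7 -17.6]
```

>>> step_arm:
  rows:
    - [[0.1, 0, 0, 1.5, 0, 0, 0], [0.1, 0, 0, 3, 0, 0, 0], [0.1, 0, 0, 3.8, 0, 0, 0], [0.1, 0, 0, 4, 0, 0, 0], [0.1, 0, 0, 4.1, 0, 0, 0], [0.1, 0, 0, 4.1, 0, 0, 0]]

```text
t: 21.9
position: [509.1, -27.8, 40.1]
orientation: [0.382, 0.924, 0.0, 0.0]
ft_force: [-0.1, -0.1, 0.5]
grip_width: 23.8
gripper_force: 24.7
```

>>> step_arm:
  rows:
    - [[0.1, 0, 0, 0.1, 0, 0, 0], [0.1, 0, 0, 0.1, 0, 0, 0]]

```text
t: 22.1
position: [508.9, -28.1, 39.1]
orientation: [0.382, 0.924, 0.0, 0.0]
ft_force: [0.2, 0.5, -0.5]
grip_width: 23.8
gripper_force: 24.7
```

>>> step_arm:
  rows:
    - [[0.1, 0, 0, 0.1, 0, 0, 0], [0.1, 0, 0, 0.1, 0, 0, 0]]

```text
t: 22.3
position: [508.7, -28.1, 37.8]
orientation: [0.383, 0.924, 0.0, 0.0]
ft_force: [0.5, -0.8, -0.5]
grip_width: 23.7
gripper_force: 24.7
```

>>> step_arm:
  rows:
    - [[0.1, 0, 0, 0.1, 0, 0, 0], [0.1, 0, 0, 0.1, 0, 0, 0]]

```text
t: 22.5
position: [508.7, -28.1, 36.7]
orientation: [0.382, 0.924, 0.0, -0.0]
ft_force: [0.4, -1.2, -1.5]
grip_width: 23.6
gripper_force: 24.7
```

>>> step_arm:
  rows:
    - [[0.1, 0, 0, 0.05, 0, 0, 0], [0.1, 0, 0, 0.05, 0, 0, 0]]

```text
t: 22.7
position: [508.7, -28.1, 36.4]
orientation: [0.382, 0.924, 0.0, 0.0]
ft_force: [-0.9, -0.7, 1.0]
grip_width: 23.9
gripper_force: 24.8
```

>>> step_arm:
  rows:
    - [[0.1, 0, 0, 0.05, 0, 0, 0], [0.1, 0, 0, 0.05, 0, 0, 0]]

```text
t: 22.9
position: [508.8, -28.1, 36.3]
orientation: [0.382, 0.924, 0.0, 0.0]
ft_force: [-1.6, -0.7, 5.7]
grip_width: 23.5
gripper_force: 25.2
```

Contact at 5.7 N. Releasing gently and rising.

>>> step_arm:
  rows:
    - [[0.26, 0, 0, 0, 0, 0, 0], [0.3, 0, 0, 0, 0, 0, 0], [0.35, 0, 0, 0, 0, 0, 0], [0.45, 0, 0, 0, 0, 0, 0], [0.5, 0, 0, 0, 0, 0, 0], [0.5, 0, 0, -0.5, 0, 0, 0], [0.5, 0, 0, -2, 0, 0, 0], [0.5, 0, 0, -4, 0, 0, 0]]

```text
t: 23.7
position: [508.1, -28.0, 75.8]
orientation: [0.382, 0.924, -0.0, -0.001]
ft_force: [-1.1, 0.3, -0.5]
grip_width: 42.6
gripper_force: 0.0
```

>>> step_arm:
  rows:
    - [[0.5, 0, 0, -4, 0, 0, 0], [0.5, 0, 0, -8, 0, 0, 0], [0.5, 0, 0, -10, 0, 0, 0], [0.5, 0, 0, -10, 0, 0, 0], [0.5, 0, 0, -10, 0, 0, 0]]

```text
t: 24.2
position: [508.5, -28.0, 175.8]
orientation: [0.382, 0.924, 0.0, 0.0]
ft_force: [0.5, 0.0, -0.5]
grip_width: 42.7
gripper_force: 0.0
```

```bash
python3 sec.py w12.png 55; python3 chk.py w13.png
python3 - <<'E'
from h import *
im,C=load('w13.png');st=np.load('st.npz')
L=lambda uv,z:(lambda X:[round(float((X-st['o'])@a),1) for a in (st['ex'],st['ey'])])(ray(C,uv,z)[:2])
h=cv2.cvtColor(im,cv2.COLOR_BGR2HSV);m=cv2.inRange(h,(15,110,90),(35,255,255));n,_,q,ce=cv2.connectedComponentsWithStats(m)
g=cv2.cvtColor(im,cv2.COLOR_BGR2GRAY)
for i in range(1,n):
    if q[i][4]>60: print('catch centre',L(ce[i],28.5))
for y in (-40,-20,20,40):
    v=[]
    for x in np.arange(8,26,1.):
        u=proj(C,[*(st['o']+x*st['ex']+y*st['ey']),35]).round().astype(int);v.append(int(g[u[1],u[0]]) if 0<=u[0]<640 and 0<=u[1]<400 else -1)
    print(y,v)
E
```

```text
[508.1 -27.9 175. ] 42.6876555900949
box (303, 175, 31, 34) area 762.0
 inlay [318. 194.] X [508.3 -27.5  55. ] min/med/max radius [11.3 11.8 12.1 16. ] tool d [ -0.    0.6 120. ]
box (513, 133, 54, 48) area 1703.0
 inlay [548. 162.] X [617.8 119.2  55. ] min/med/max radius [13.8 14.6 19.4 28.6] tool d [ 26.2 181.8 119.8]
box (446, 96, 59, 52) area 1618.0
 inlay [477. 126.] X [555.9  96.   55. ] min/med/max radius [13.9 15.3 17.4 25.2] tool d [ 53.6 121.6 119.9]
tcp [63.1  0. ] ft [ 0.   0.6 -0.4] [0.   0.02 0.  ] angle 135.0258987867816
[[np.int32(234), np.int32(195), np.int32(19), np.int32(21), np.int32(226)], [np.int32(303), np.int32(249), np.int32(19), np.int32(18), np.int32(191)]]
catch centre [6.4, 40.0]
catch centre [6.7, -40.2]
-40 [223, 221, 221, 222, 222, 221, 222, 219, 220, 221, 207, 149, 138, 150, 144, 144, 108, 108]
-20 [237, 237, 236, 237, 237, 236, 236, 237, 237, 231, 169, 149, 150, 149, 146, 147, 112, 84]
20 [236, 235, 234, 236, 235, 235, 236, 236, 236, 227, 155, 147, 146, 145, 144, 147, 104, 78]
40 [221, 221, 221, 221, 219, 220, 222, 222, 219, 214, 174, 144, 145, 145, 145, 144, 131, 88]
```

The plate's rear edge is still at x = 18 behind the catches. The section stands upright at the plate's middle and the arm is clear. Handing in.

```bash
python3 -c "
from workcell import order
print(order.finish_job())"
```

```text
the job is handed in; nothing more can be done
None
```

The job is handed in with no verdict shown: by my last measurements the top plate is home in the nest behind both raised catches, and the small section stands upright within about 2 mm of its middle.

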